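Clip the display ledge into the slotted stand

TASK

Take the blue display ledge by its wooden divider and hook it into the two slots of the white stand. Then press it down until it drops fully home past the sprung catch and locks, and let go of it. Feel your way in gently, without forcing anything, and leave the other wares where they are.

Things in the scene. Friction and masses are not known exactly. Their poses are not given: they have to be found in the camera images.
- ledge: blue clip-on display ledge, loose, 0.16 kg, standing on the table. Origin on its underside, below the rear face of its back plate; x points back (to the hooks), z up. Floor 94 x 94 x 5 (x -100 to -6), open at both sides, front lip 12 high; back plate 94 wide, 58 high (x -5 to 0). A rounded steel bar (8 thick, z 10 to 26) under the window in mid back plate must pass down over the catch
- divider (a point): centre, half-way up, of the wooden divider on the ledge's floor, its handle: 78 long (ledge's x), 10 thick (y), 55 high (z 5 to 60 of the ledge). It lies at x -52, y 0, z 32.5 of the ledge; same axes. 42 of free floor each side
- ledge_back (a point): point on the rear face of the back plate, midway between the hooks, level with the underside of their tabs (x 0, y 0, z 44 of the ledge; same axes). Two hooks at y = +-22, each 6 wide: a tab (z 44 to 50 of the ledge) runs 5.5 back, then a hook 4 thick (x 5.5 to 9.5) hangs down to z 18, so 32 high in all. Locked, the point lies on the strip's front face, level with the slots' lower edges
- stand_ref (a point): fixed point on the front face of the white strip, midway between its slots, 95 above the table, z up, x through the strip from the front (hook on along +x). Slots at y = +-22, 11 wide, 34.4 high, open through. The strip's clamping height differs: the true lower edges of the slots lie up to 9 above or below this point; this is not measured and must be found by feel or sight
- stand: fixed stand: origin on the table below stand_ref, same axes. White strip 4 thick, 110 wide, from 48 below to 43 above the slots' lower edges, on two posts (tops 147 high). Hooks enter, 1.2 spare above and below, with ledge_back 27.2 above the true edges, until back plate meets strip. Then down: about 4 free, some 5 to 9 N to pass the catch, firm stop on the slots' edges after 26 to 28.4
- catch (a joint): sprung steel roller, 12 diameter, 12 wide, in mid strip, 15 below the slots' lower edges, sticking 3 out of the front: 0 m = fully out, up to 0.006 pushed in. The ledge's steel bar pushes it in about 3 mm while passing down over it; it springs out above the bar when the ledge is home
- candle_floral_mid (a point): bystander: dark floral candle pot, 70 across, 99 high; point 50 up
- soap_c_mid (a point): bystander: pink soap carton, 50 x 75 x 26; point at its centre
- perfume_mid (a point): bystander: clear square perfume bottle, 30 x 54 x 103; point 50 up
- polish_mid (a point): bystander: small polish bottle with a wooden cap, 31 x 31 x 79; point 40 up
Mind the look-alikes: they are no part of the job. Several things look just like the ledge: the one meant starts nearest to the robot's base.

How it is judged:
On the way, in this order (a step that is already met when the one before it is completed fails the run):
1. the ledge's hooks are pushed through both slots, its back plate against the strip, before it is pressed down (x of ledge_back in the frame of stand_ref between -0.0035 and 0.0025 m and y of ledge_back in the frame of stand_ref between -0.004 and 0.004 m and z of ledge_back in the frame of stand_ref between 0.0155 and 0.0395 m and angle between ledge's own z axis and vertical below 0.07 rad and angle between the x axis of ledge and the x axis of stand_ref, either way round below 0.07 rad), for 0.05 s.
2. the ledge is pressed down home, with the catch sprung out above its bar (x of ledge_back in the frame of stand_ref between -0.0035 and 0.0025 m and y of ledge_back in the frame of stand_ref between -0.004 and 0.004 m and z of ledge_back in the frame of stand_ref between -0.0105 and 0.0105 m and angle between ledge's own z axis and vertical below 0.07 rad and angle between the x axis of ledge and the x axis of stand_ref, either way round below 0.07 rad and value of joint catch below 0.0015 m), for 0.2 s.
At the end, for the whole second after the job is handed in: the ledge hangs locked: hooks in both slots, back plate within 3.5 mm of the strip and 4 mm of its middle, level and square within 0.07 rad, tabs down on the slots' edges (ledge_back within 10.5 mm of stand_ref's height), catch out again (under 1.5 mm), released and at rest (all of step 2 and linear speed of ledge below 0.02 m/s and contact force between ledge and the fingers below 0.1 N); the robot touches nothing.
It fails at once if the ledge and the stand are driven together so hard that their contact forces add up to more than 30 N (contact force between ledge and stand above 30 N).
It fails at once if a bystander is pushed more than 20 mm (distance of any of candle_floral_mid, soap_c_mid, perfume_mid, polish_mid from where it was at the start of the episode above 0.02 m).
It also fails if it takes over 72 s, if anything falls off the work surface, if the arm or the gripper's body presses on something with over 40 N, if the wrist force passes 120 N, or if a joint passes its speed limit or range.

ROBOT

A 7-joint arm with a two-finger parallel gripper is mounted at the origin on a cart in front of the work surface, level with it; the furniture and walls round the work are solid. World frame = base frame: x ahead of the robot, y to its left, z up, the work surface at z = 0. Lengths are in m, angles in rad, forces in N, time in s.
With the tool pointing down it reaches from about 0.35 to 0.9 m from the base axis. Payload 8.1 kg.
Tool frame: the origin (TCP) lies on the centre line of the jaws, within the pads' length; the fingertips stand arm.tip_extent ahead of it and the grasp point (between the pads) lies 2 mm behind it (arm.tip_extent is the distance from the TCP to the fingertips, in m); x points along the fingers, z is the direction in which the jaws open and shut, and the axes are right-handed (so a half turn about x gives the same grasp; the last joint's range is limited). The gripper opens to 85 mm and grips with 20 to 120 N. Pads are 22 mm wide; open, the fingers measure 114 mm over their backs; the gripper's body (76 mm by 85 mm) begins 54 mm behind the grasp point. The pads swing forward as they close: fully open they stand 13 mm farther back than shut.
Start: joints at [-1.302, 0.434, 0.025, 1.573, -0.012, 1.134, -0.075], TCP at [0.227, 0.582, 0.248] pointing down, gripper open.
Joint ranges: [-2.62, 2.62], [-0.44, 2.09], [-1.27, 1.32], [0.08, 2.57], [-1.32, 4.46], [0.12, 2], [-2.74, 2.74]. Speed limits (rad/s): [2.22, 2.22, 3.01, 3.01, 3.14, 3.14, 3.14].

INTERFACE

Orientations are given as [roll, pitch, yaw] about the fixed x, y, z axes, in that order (R = Rz(yaw) Ry(pitch) Rx(roll)).
In Python, from rig import arm gives the robot as it stands.
- The arm moves only by the tool servo_tool, never from a script. Its argument "series" is a list of rows, each an object with "dr": the turn, a rotation vector about the world's x, y, z in rad, a list of three; "xyz": the shift along the world's x, y, z in mm, a list of three; "jaw": the opening, from -1 (shut) to 1 (fully open). A call has 1 to 20 rows; each row is the pose to reach, as a shift and turn from the pose measured when the call began; what a row does not reach only later rows make up. A row lasts 1/12 s, in which the tool goes at most 41.7 mm and 7.16 degrees, less where a joint would pass 70% of its speed; a pose out of reach is approached as far as the arm can. A call with a gripper value outside its range is refused whole. The fingers move at their own pace and stop on an object; the grip force is fixed at half the most. Time passes only in rows, so rows that repeat a pose let the fingers close. It gives the time, the measured TCP pose, the force and the opening at its end, in the units of the state.
- arm.get_obs(): the state, without advancing time (a new reading comes with each control period).
- arm.camera(name): name is "scene" or "top" or "wrist"; returns the picture (384x512x3 uint8, blue, green, red); there is no depth.
- arm.get_calibration(name): a dict with "mtx" (3x3 intrinsics, pixels), "R" (3x3) and "t" (3): a world point X has camera coordinates R X + t; the wrist camera has in their place "hand_eye" (4x4, takes a point from camera to tool coordinates, whose origin is the TCP and whose axes are the tool frame's). Camera axes: x right, y down, z forward; pixel columns grow to the right and rows downward; lengths in m; the calibration is good to about 2 mm. The wrist camera is an equidistant fisheye: a pixel r from the principal point sees the ray r / f radians off the axis. A picture is of the moment at which its call begins: read the wrist's pose just before it. get_calibration takes no time and is no camera call.
- arm.finish_job(): hands the job in, once; it reports no verdict.
The state is a dict: "clock": time; "qpos": joint angles; "joint_vel": joint speeds; "joint_efforts": joint torques, N m; "position": TCP position; "tcp_rot": TCP orientation; "wrist_force": force on the tool from outside, world axes, zero at the start; "wrist_torque": the same for the moment, N m; "gripper_width": opening from 0.0 (shut) to 1.0 (fully open).
Only numpy, scipy, OpenCV 4.12 (cv2) and the standard library are available. Lean on these libraries where they do the work, as an engineer would, in place of code of your own. Each camera call takes 0.05 s, during which the arm holds its last target.

## Working session

There is one attempt and no reset: what is moved stays moved. The work goes in short steps, Python scripts to look and compute and a tool call to move; the robot and the scene stay as the last step left them, time stands still between calls to the robot, and variables do not carry over. Pictures are saved under pics/ and viewed, and the job is handed in when it is done.

Besides the shell and the picture viewer there is one more tool, called after "Call:" as name(argument=value, ...), one argument or row to a line, values as JSON. servo_tool: Moves the arm, as the interface text tells. Its arguments: {"type":"object","properties":{"series":{"type":"array"}},"required":["series"]}

```bash
mkdir -p pics; ls; python3 - <<'E'
from rig import arm
import cv2,numpy as np
np.set_printoptions(precision=4,suppress=True)
print(arm.get_obs(), arm.tip_extent)
for n in ["scene","top","wrist"]:
    im=arm.camera(n); cv2.imwrite(f"pics/{n}0.png",im); print(n,arm.get_calibration(n))
E
```

```text
pics
{'clock': 0.0, 'qpos': array([-1.3016,  0.4352,  0.025 ,  1.5741, -0.0116,  1.134 , -0.0751]), 'joint_vel': array([ 0.0004,  0.0003, -0.0006, -0.0011, -0.0011,  0.0003,  0.0013]), 'joint_efforts': array([ -0.0003, -67.045 ,   1.0248, -31.6232,   0.0154,   0.0122,
        -0.    ]), 'position': array([0.2269, 0.5818, 0.2475]), 'tcp_rot': array([-3.0519,  1.5692, -1.8529]), 'wrist_force': array([-0.8611,  0.7086,  0.1594]), 'wrist_torque': array([ 0.0214, -0.0096, -0.0069]), 'gripper_width': 1.003920854189511} 0.017
scene {'mtx': array([[370.7495,   0.    , 252.7633],
       [  0.    , 370.7495, 192.4769],
       [  0.    ,   0.    ,   1.    ]]), 'R': array([[ 0.6447, -0.7643, -0.0158],
       [-0.5531, -0.4521, -0.6998],
       [ 0.5277,  0.4599, -0.7142]]), 't': array([-0.3424,  0.3465,  1.3218])}
top {'mtx': array([[415.3833,   0.    , 254.0275],
       [  0.    , 415.3833, 193.3058],
       [  0.    ,   0.    ,   1.    ]]), 'R': array([[-0.1353, -0.9908, -0.0031],
       [-0.9682,  0.1329, -0.212 ],
       [ 0.2105, -0.0257, -0.9773]]), 't': array([0.0323, 0.5208, 1.2736])}
wrist {'mtx': array([[297.3186,   0.    , 255.4775],
       [  0.    , 297.3186, 194.7452],
       [  0.    ,   0.    ,   1.    ]]), 'hand_eye': array([[ 0.0003, -0.2969,  0.9549, -0.1261],
       [ 0.0002, -0.9549, -0.2969,  0.0761],
       [ 1.    ,  0.0003, -0.0002, -0.0005],
       [ 0.    ,  0.    ,  0.    ,  1.    ]])}
```

View pics/scene0.png

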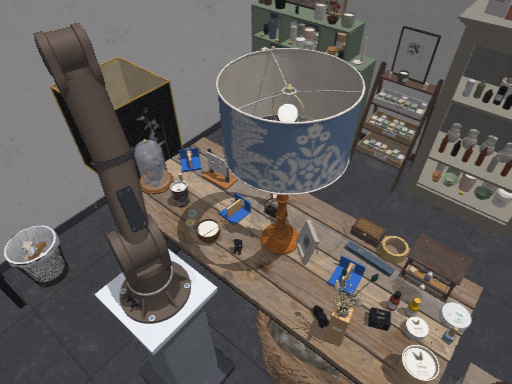

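View pics/top0.png

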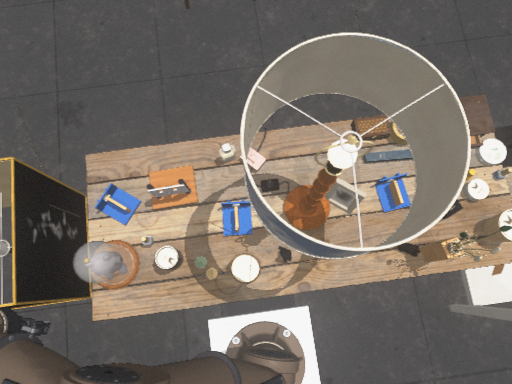

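View pics/wrist0.png

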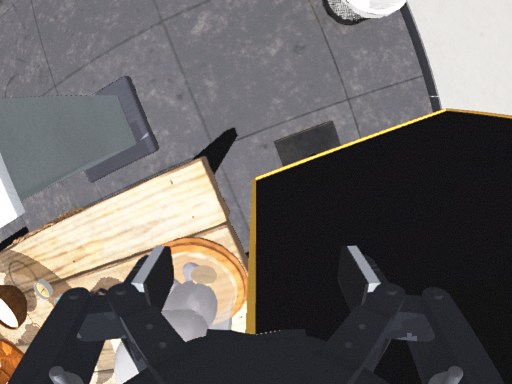

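```bash
python3 - <<'E'
import cv2
t=cv2.imread("pics/top0.png"); s=cv2.imread("pics/scene0.png")
cv2.imwrite("pics/t1.png",cv2.resize(t[140:290,85:285],(800,600),interpolation=cv2.INTER_CUBIC))
cv2.imwrite("pics/s1.png",cv2.resize(s[130:280,130:330],(800,600),interpolation=cv2.INTER_CUBIC))
E
```

```text
(no output)
```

View pics/t1.png

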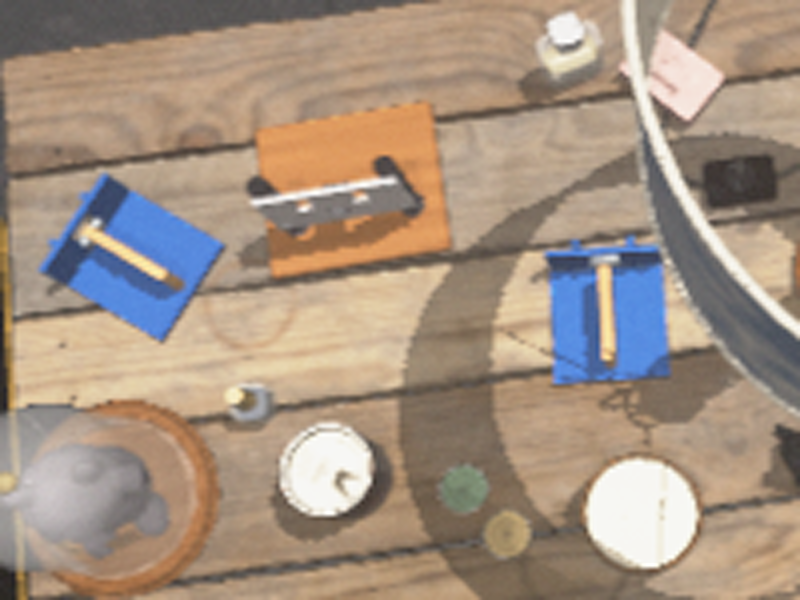

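View pics/s1.png

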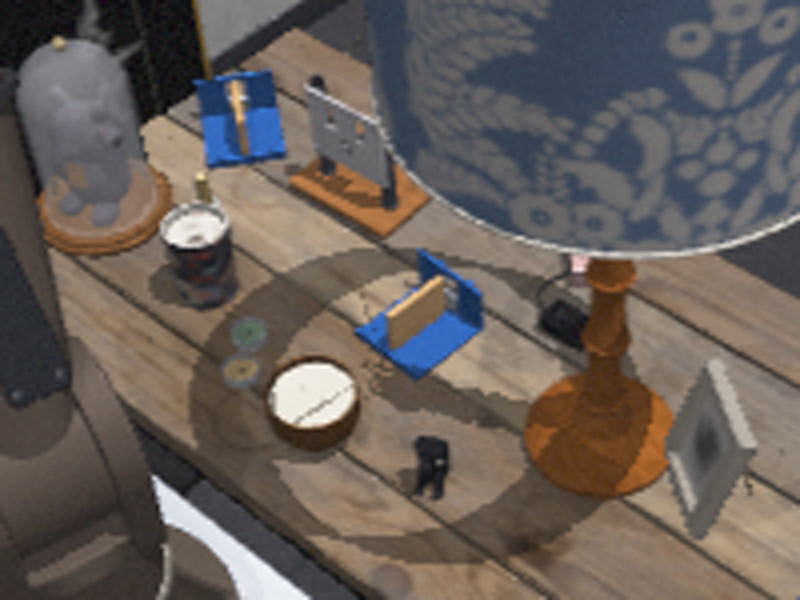

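```bash
cat > h.py <<'E'
import numpy as np,cv2
from scipy.spatial.transform import Rotation as Ro
from rig import arm
np.set_printoptions(precision=4,suppress=True)
def ray(name,px,pose=None):
    """px Nx2 -> origin, dirs world"""
    c=arm.get_calibration(name); K=c["mtx"]; px=np.atleast_2d(px).astype(float)
    n=(px-[K[0,2],K[1,2]])/[K[0,0],K[1,1]]
    if name!="wrist":
        d=np.c_[n,np.ones(len(n))]; R=c["R"]; o=-R.T@c["t"]; return o,(d@R)/np.linalg.norm(d,axis=1)[:,None]
    r=np.linalg.norm(n,axis=1)+1e-12
    d=np.c_[n*(np.sin(r)/r)[:,None],np.cos(r)]
    p,rpy=pose; T=np.eye(4); T[:3,:3]=Ro.from_euler("xyz",rpy).as_matrix(); T[:3,3]=p
    M=T@c["hand_eye"]; return M[:3,3],d@M[:3,:3].T
def onz(name,px,z,pose=None):
    o,d=ray(name,px,pose); s=(z-o[2])/d[:,2]; return o+s[:,None]*d
def tri(rays):
    A=np.zeros((3,3));b=np.zeros(3)
    for o,d in rays:
        P=np.eye(3)-np.outer(d,d);A+=P;b+=P@o
    x=np.linalg.solve(A,b); return x,[np.linalg.norm((np.eye(3)-np.outer(d,d))@(x-o)) for o,d in rays]
def proj(name,X):
    c=arm.get_calibration(name); p=np.atleast_2d(X)@c["R"].T+c["t"]; p=p@c["mtx"].T; return p[:,:2]/p[:,2:]
def pose():
    o=arm.get_obs(); return o["position"],o["tcp_rot"]
def shot(name,fn):
    p=pose(); im=arm.camera(name); cv2.imwrite(fn,im); np.save(fn.replace(".png",".npy"),np.array(p)); return p,im
E
python3 - <<'E'
from h import *
def T(u,v): return [85+u/4,140+v/4]
def S(u,v): return [130+u/4,130+v/4]
print("cams",ray("top",[0,0])[0],ray("scene",[0,0])[0])
for nm,q in dict(L_front_l=T(553,383),L_front_r=T(668,377),div_front=T(608,362)).items(): print(nm,onz("top",q,0.005 if nm[0]=="L" else .06))
print("div",onz("top",[T(605,262),T(608,358)],.06))
print("stripTop",onz("top",[T(252,200),T(418,180)],.138), onz("top",[T(258,188),T(385,165)],.147))
print("base",onz("top",[T(258,128),T(430,100),T(450,247),T(272,277)],.0))
# lamp shade : bottom rim leftmost
for n,px in dict(perf=T(568,50),soap=T(675,75),pol=T(245,400),cand=T(328,465)).items(): print(n,onz("top",px,.05))
# shade bottom: top view ring inner (bottom lies closer to table) 
for z in (.3,.4,.5,.6,.7):
    print(z,onz("top",[[245,140],[268,215],[300,245]],z).round(3).tolist(),onz("scene",[[222,150],[240,172],[218,85]],z).round(3).tolist())
E
```

```text
cams [ 0.2406 -0.0045  1.3551] [-0.2851 -0.7129  1.1812]
L_front_l [[0.4049 0.0784 0.005 ]]
L_front_r [[ 0.3971 -0.0149  0.005 ]]
div_front [[0.4087 0.0304 0.06  ]]
div [[0.488  0.0227 0.06  ]
 [0.4118 0.03   0.06  ]]
stripTop [[0.5561 0.2779 0.138 ]
 [0.5545 0.1527 0.138 ]] [[0.5623 0.2707 0.147 ]
 [0.5671 0.1749 0.147 ]]
base [[0.6534 0.2998 0.    ]
 [0.6581 0.1533 0.    ]
 [0.5295 0.15   0.    ]
 [0.5244 0.2989 0.    ]]
perf [[0.6697 0.0307 0.05  ]]
soap [[ 0.6365 -0.0535  0.05  ]]
pol [[0.419 0.317 0.05 ]]
cand [[0.3597 0.2569 0.05  ]]
0.3 [[0.616, -0.028, 0.3], [0.406, -0.06, 0.3], [0.319, -0.129, 0.3]] [[0.464, 0.088, 0.3], [0.415, -0.046, 0.3], [0.799, 0.432, 0.3]]
0.4 [[0.58, -0.026, 0.4], [0.391, -0.055, 0.4], [0.312, -0.117, 0.4]] [[0.379, -0.003, 0.4], [0.335, -0.121, 0.4], [0.676, 0.302, 0.4]]
0.5 [[0.545, -0.024, 0.5], [0.375, -0.05, 0.5], [0.304, -0.106, 0.5]] [[0.294, -0.094, 0.5], [0.256, -0.197, 0.5], [0.553, 0.172, 0.5]]
0.6 [[0.509, -0.021, 0.6], [0.359, -0.044, 0.6], [0.297, -0.094, 0.6]] [[0.209, -0.185, 0.6], [0.176, -0.273, 0.6], [0.43, 0.042, 0.6]]
0.7 [[0.473, -0.019, 0.7], [0.344, -0.039, 0.7], [0.29, -0.082, 0.7]] [[0.124, -0.276, 0.7], [0.097, -0.349, 0.7], [0.307, -0.088, 0.7]]
```

```bash
python3 - <<'E'
import cv2
t=cv2.imread("pics/top0.png"); s=cv2.imread("pics/scene0.png")
cv2.imwrite("pics/t2.png",cv2.resize(t[25:265,200:500],(750,600)))
cv2.imwrite("pics/s2.png",cv2.resize(s[30:230,190:390],(600,600)))
E
```

```text
(no output)
```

View pics/t2.png

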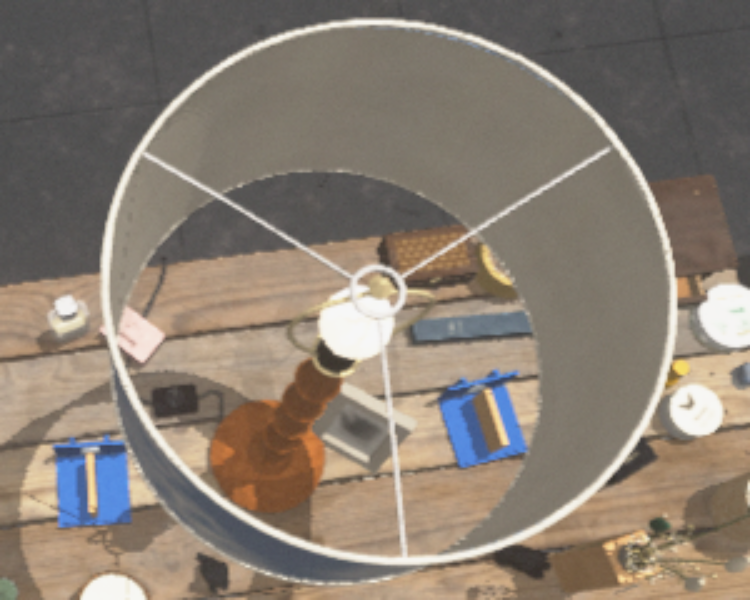

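View pics/s2.png

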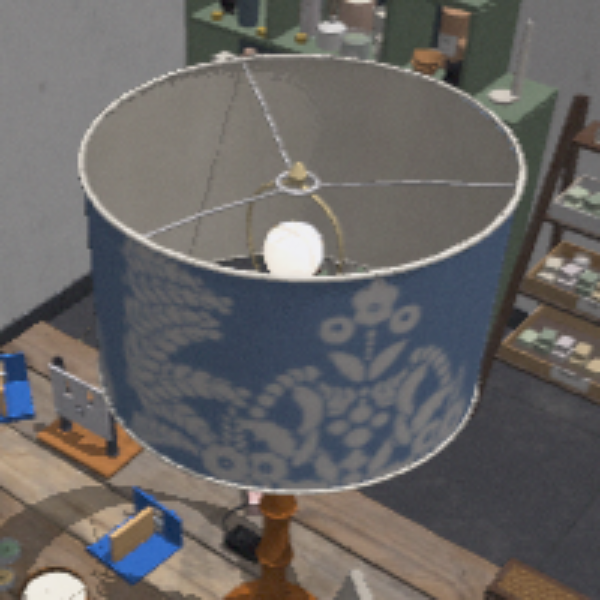

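```bash
python3 - <<'E'
from h import *
def tr(a,b):
    o,d=ray("top",a);o2,d2=ray("scene",b);return tri([(o,d[0]),(o2,d2[0])])
b=tr([330,176],[288,149]);print("bottom",b, "R",171/2*(1.3551-b[0][2])/415)
b=tr([356,141],[291,86]);print("top",b,"R",228/2*(1.3551-b[0][2])/415)
E
```

```text
bottom (array([ 0.4557, -0.2063,  0.4562]), [np.float64(0.006936164059234234), np.float64(0.006936164059234206)]) R 0.1851879318715468
top (array([ 0.4554, -0.2096,  0.6741]), [np.float64(0.0008444208062168008), np.float64(0.0008444208062168648)]) R 0.18706724109801523
```

```bash
python3 - <<'E'
from h import *
def tr(a,b):
    o,d=ray("top",a);o2,d2=ray("scene",b);return tri([(o,d[0]),(o2,d2[0])])
print("knob",tr([87,260],[144.5,140.5]))
print("dome base",onz("top",[[112,264]],0.0),onz("top",[[140,264]],0.02))
p,r=pose();print(Ro.from_euler("xyz",r).as_matrix())
# xArm7 FK check
from math import cos,sin
def fk(q):
    T=np.eye(4);out=[]
    al=[0,-np.pi/2,np.pi/2,np.pi/2,np.pi/2,np.pi/2,-np.pi/2];a=[0,0,0,.0525,.0775,0,.076];d=[.267,0,.293,0,.3425,0,.097]
    for i in range(7):
        c,s=cos(q[i]),sin(q[i]);ca,sa=cos(al[i]),sin(al[i])
        T=T@np.array([[c,-s,0,a[i]],[s*ca,c*ca,-sa,-sa*d[i]],[s*sa,c*sa,ca,ca*d[i]],[0,0,0,1]]);out.append(T[:3,3].copy())
    return T,out
q=arm.get_obs()["qpos"];T,o=fk(q);print(T,np.array(o));print(np.hypot(*T[:2,3]),np.hypot(*p[:2]))
E
```

```text
knob (array([0.3585, 0.4323, 0.2409]), [np.float64(0.0034326817452632794), np.float64(0.0034326817452632417)])
dome base [[0.3637 0.445  0.    ]] [[0.3498 0.3502 0.02  ]]
[[-0.0003 -0.9316  0.3634]
 [-0.0012  0.3634  0.9316]
 [-1.     -0.0001 -0.0012]]
[[ 0.3634 -0.9317  0.0014  0.1687]
 [-0.9316 -0.3634 -0.0048 -0.5665]
 [ 0.005   0.0004 -1.      0.341 ]
 [ 0.      0.      0.      1.    ]] [[ 0.      0.      0.267 ]
 [ 0.      0.      0.267 ]
 [ 0.0328 -0.119   0.5327]
 [ 0.0468 -0.1646  0.5106]
 [ 0.1463 -0.4933  0.4376]
 [ 0.1463 -0.4933  0.4376]
 [ 0.1687 -0.5665  0.341 ]]
0.5910422320124843 0.6246250706772722
```

Call:
servo_tool(
  series=[
    {"xyz": [0, 0, 40], "dr": [0, 0, 0], "jaw": 1},
    {"xyz": [0, -10, 80], "dr": [0, 0, 0], "jaw": 1},
    {"xyz": [20, -40, 100], "dr": [0, 0, 0.05], "jaw": 1},
    {"xyz": [45, -75, 100], "dr": [0, 0, 0.1], "jaw": 1},
    {"xyz": [70, -105, 100], "dr": [0, 0, 0.15], "jaw": 1},
    {"xyz": [95, -138, 100], "dr": [0, 0, 0.2], "jaw": 1},
    {"xyz": [120, -170, 100], "dr": [0, 0, 0.25], "jaw": 1},
    {"xyz": [145, -202, 100], "dr": [0, 0, 0.28], "jaw": 1},
    {"xyz": [170, -234, 100], "dr": [0, 0, 0.32], "jaw": 1},
    {"xyz": [195, -266, 90], "dr": [0, 0, 0.35], "jaw": 1},
    {"xyz": [220, -298, 70], "dr": [0, 0, 0.36], "jaw": 1},
    {"xyz": [245, -330, 50], "dr": [0, 0, 0.37], "jaw": 1},
    {"xyz": [268, -362, 30], "dr": [0, 0, 0.37], "jaw": 1},
    {"xyz": [273, -367, 22], "dr": [0, 0, 0.37], "jaw": 1},
    {"xyz": [273, -367, 22], "dr": [0, 0, 0.37], "jaw": 1},
    {"xyz": [273, -367, 22], "dr": [0, 0, 0.37], "jaw": 1},
    {"xyz": [273, -367, 22], "dr": [0, 0, 0.37], "jaw": 1},
  ],
)

```text
clock: 1.57
position: [0.4995, 0.216, 0.27]
tcp_rot: [2.908, 1.57, -1.805]
wrist_force: [-0.5, -0.3, -0.7]
gripper_width: 1.004
```

```bash
python3 - <<'E'
from h import *
o=arm.get_obs();print(o["qpos"],o["joint_vel"],o["position"],o["wrist_force"])
p,im=shot("wrist","pics/w1.png");print(p)
E
```

```text
[-0.6505  0.2835  0.1852  1.7515 -0.057   1.1122  1.1226] [-0.0157 -0.0089 -0.0093 -0.0059  0.0007 -0.0006  0.0002] [0.4995 0.216  0.27  ] [-0.4558 -0.3031 -0.6751]
(array([0.4995, 0.216 , 0.27  ]), array([ 2.9079,  1.5702, -1.8053]))
```

View pics/w1.png

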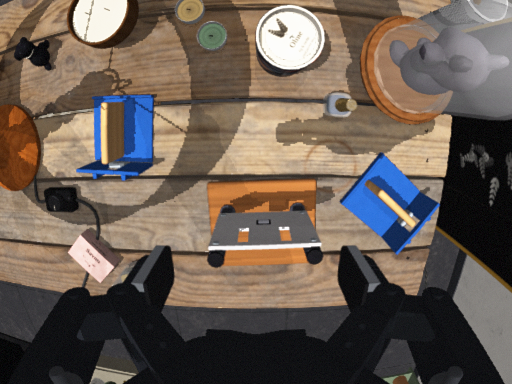

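```bash
python3 - <<'E'
import cv2
t=cv2.imread("pics/w1.png")
cv2.imwrite("pics/w1s.png",cv2.resize(t[170:275,195:335],(800,600),interpolation=cv2.INTER_CUBIC))
cv2.imwrite("pics/w1l.png",cv2.resize(t[85:190,65:205],(800,600),interpolation=cv2.INTER_CUBIC))
E
```

```text
(no output)
```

View pics/w1s.png

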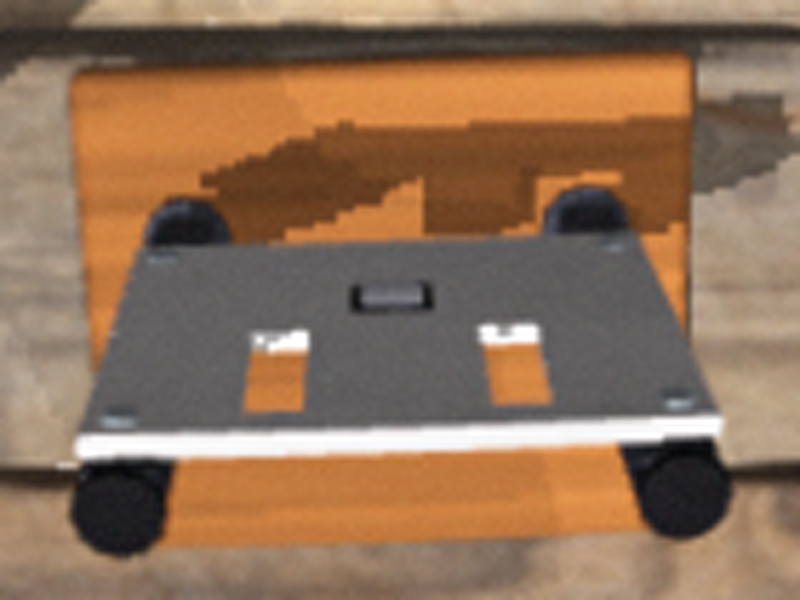

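View pics/w1l.png

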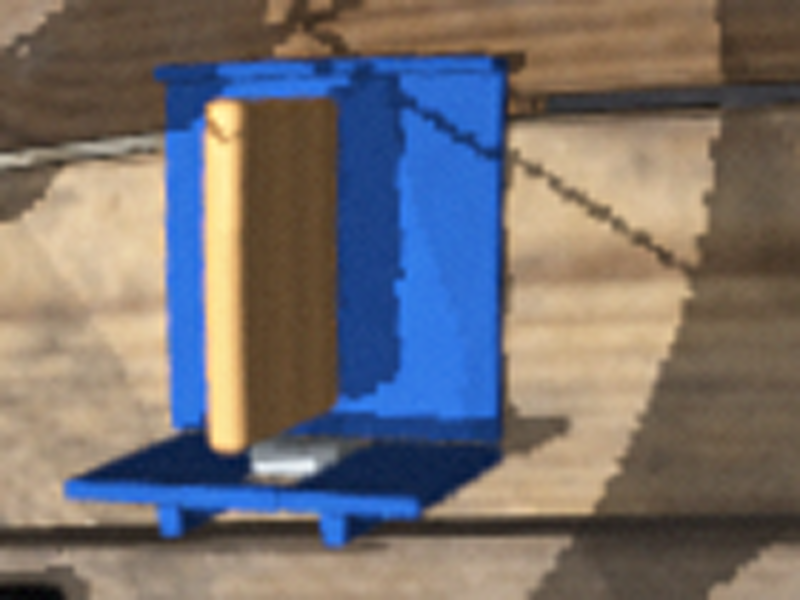

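Call:
servo_tool(
  series=[
    {"xyz": [-15, 0, -35], "dr": [0, 0, 0], "jaw": 1},
    {"xyz": [-30, 0, -70], "dr": [0, 0, 0], "jaw": 1},
    {"xyz": [-30, 0, -80], "dr": [0, 0, 0], "jaw": 1},
    {"xyz": [-30, 0, -80], "dr": [0, 0, 0], "jaw": 1},
    {"xyz": [-30, 0, -80], "dr": [0, 0, 0], "jaw": 1},
  ],
)

```text
clock: 2.03
position: [0.4699, 0.2176, 0.1912]
tcp_rot: [-1.279, 1.57, 0.293]
wrist_force: [0.2, -0.1, 0.8]
gripper_width: 0.998
```

```bash
python3 - <<'E'
from h import *
p,im=shot("wrist","pics/w2.png");print(p,arm.get_obs()["joint_vel"])
cv2.imwrite("pics/w2s.png",cv2.resize(im[220:370,165:365],(800,600),interpolation=cv2.INTER_CUBIC))
E
```

```text
(array([0.4699, 0.2176, 0.1912]), array([-1.2794,  1.5695,  0.2931])) [ 0.0079 -0.0088  0.005  -0.0119  0.001  -0.0031  0.0004]
```

View pics/w2s.png

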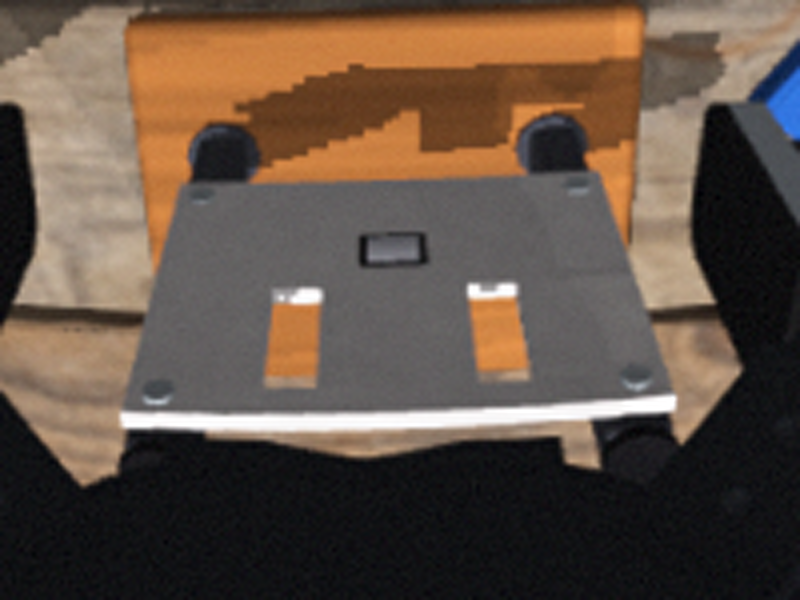

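```bash
cat > st.py <<'E'
from h import *
from scipy.optimize import least_squares
P={ # name:(y,z local mm),(w1),(w2)
'bl':((-55,-48),(143,243),(182,185)),'br':((55,-48),(635,232),(600,172)),
'tl':((-55,43),(78,437),(122,412)),'tr':((55,43),(720,415),(674,394)),
'Lll':((-27.5,0),(250,333),(273,290)),'Llr':((-16.5,0),(309,330),(322,289)),
'Lul':((-27.5,34.4),(246,412),(264,386)),'Lur':((-16.5,34.4),(302,411),(316,386)),
'Rll':((16.5,0),(479,326),(468,285)),'Rlr':((27.5,0),(539,323),(517,283)),
'Rul':((16.5,34.4),(494,405),(478,380)),'Rur':((27.5,34.4),(553,404),(530,381))}
p1=np.load("pics/w1.npy");p2=np.load("pics/w2.npy")
def un(q,s,o): return [(q[0]+.5)/s-.5+o[0],(q[1]+.5)/s-.5+o[1]]
loc=[];R1=[];R2=[]
for k,(l,a,b) in P.items():
    o1,d1=ray("wrist",un(a,40/7,(195,170)),p1);o2,d2=ray("wrist",un(b,4,(165,220)),p2)
    x,e=tri([(o1,d1[0]),(o2,d2[0])]);print(k,x,np.round(e[0]*1000,2))
    loc.append([0,l[0]/1e3,l[1]/1e3]);R1.append((o1,d1[0]));R2.append((o2,d2[0]))
loc=np.array(loc)
def res(v,sets):
    X=loc@Ro.from_euler("z",v[3]).as_matrix().T+v[:3]
    out=[]
    for S in sets:
        for x,(o,d) in zip(X,S):
            w=x-o;w/=np.linalg.norm(w);out.append((np.cross(d,w))*297)
    return np.concatenate(out)
for s in ([R1],[R2],[R1,R2]):
    r=least_squares(res,[.555,.215,.095,0],args=(s,),x_scale=[.01,.01,.01,.05]);print("edge centre, yaw deg",r.x[:3],np.degrees(r.x[3]),"rms px",np.sqrt(np.mean(r.fun**2)*3))
E
python3 st.py
```

```text
bl [0.5508 0.1713 0.0573] 0.21
br [0.5503 0.2784 0.0521] 0.49
tl [0.5553 0.1694 0.1396] 0.02
tr [0.5517 0.2791 0.1392] 0.01
Lll [0.5542 0.1968 0.0972] 0.17
Llr [0.5532 0.208  0.098 ] 0.04
Lul [0.5547 0.1975 0.1305] 0.23
Lur [0.5546 0.2076 0.1303] 0.16
Rll [0.5527 0.2407 0.0974] 0.16
Rlr [0.5518 0.2519 0.0982] 0.08
Rul [0.554  0.2407 0.1294] 0.18
Rur [0.5529 0.251  0.1315] 0.07
edge centre, yaw deg [0.5542 0.2243 0.095 ] 1.6978886876005073 rms px 0.5237948422672236
edge centre, yaw deg [0.5546 0.2243 0.0954] 1.8851860709179762 rms px 0.44413554757577384
edge centre, yaw deg [0.554  0.2243 0.096 ] 1.793479553319449 rms px 0.5302353044834633
```

Call:
servo_tool(
  series=[
    {"xyz": [-15, -30, 15], "dr": [0, 0, 0], "jaw": 1},
    {"xyz": [-30, -65, 30], "dr": [0, 0, -0.03], "jaw": 1},
    {"xyz": [-48, -100, 30], "dr": [0, 0, -0.06], "jaw": 1},
    {"xyz": [-65, -135, 30], "dr": [0, 0, -0.1], "jaw": 1},
    {"xyz": [-80, -165, 30], "dr": [0, 0, -0.1], "jaw": 1},
    {"xyz": [-80, -172, 30], "dr": [0, 0, -0.1], "jaw": 1},
    {"xyz": [-80, -172, 30], "dr": [0, 0, -0.1], "jaw": 1},
    {"xyz": [-80, -172, 30], "dr": [0, 0, -0.1], "jaw": 1},
  ],
)

```text
clock: 2.75
position: [0.3926, 0.0463, 0.2235]
tcp_rot: [-1.121, 1.564, 0.35]
wrist_force: [0.3, 1.1, 0.3]
gripper_width: 0.999
```

```bash
python3 - <<'E'
from h import *
p,im=shot("wrist","pics/w3.png");print(p,arm.get_obs()["joint_vel"],arm.get_obs()["qpos"])
cv2.imwrite("pics/w3s.png",cv2.resize(im[190:340,155:355],(800,600),interpolation=cv2.INTER_CUBIC))
E
```

```text
(array([0.3926, 0.0463, 0.2235]), array([-1.1209,  1.5638,  0.3501])) [-0.0102  0.0171 -0.0108  0.0035  0.0019 -0.0019 -0.0005] [-0.4995  0.0723  0.2641  2.1448 -0.0245  0.9211  1.2511]
```

View pics/w3s.png

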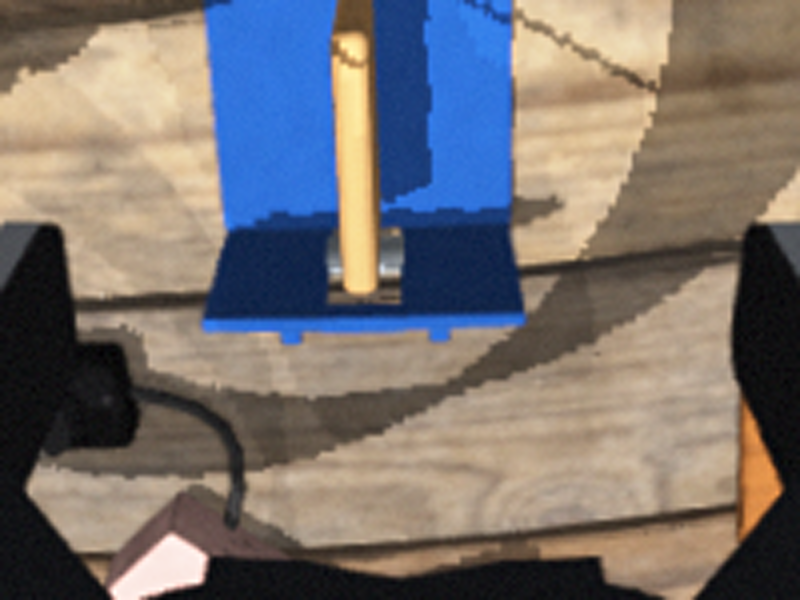

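View pics/w3.png

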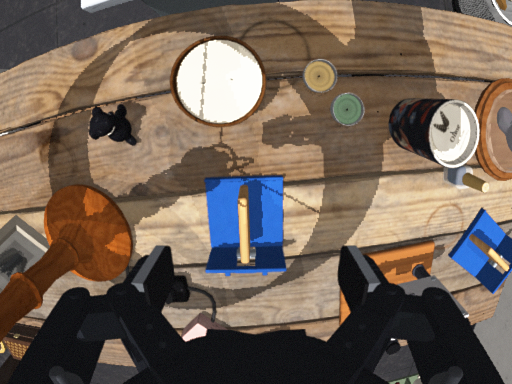

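```bash
python3 - <<'E'
from h import *
p1=np.load("pics/w1.npy");p3=np.load("pics/w3.npy")
def un(q,s,o): return [(q[0]+.5)/s-.5+o[0],(q[1]+.5)/s-.5+o[1]]
P={'plateL':((67,482),(205,318)),'plateR':((418,496),(523,312)),'divRear':((227,450),(360,292)),'divFront':((225,103),(353,33)),
'plLrear':((67,500),(205,331)),'plRrear':((420,515),(524,324))}
for k,(a,b) in P.items():
    o1,d1=ray("wrist",un(a,40/7,(65,85)),p1);o3,d3=ray("wrist",un(b,4,(155,190)),p3)
    print(k,tri([(o1,d1[0]),(o3,d3[0])]), onz("wrist",un(b,4,(155,190)),.058 if k[0]=='p' else .06,p3))
E
```

```text
plateL (array([ 0.4923, -0.0215,  0.0579]), [np.float64(0.0003832633380350473), np.float64(0.00038326333803512686)]) [[ 0.4919 -0.0212  0.058 ]]
plateR (array([0.4987, 0.0702, 0.0573]), [np.float64(0.00025639193536677754), np.float64(0.0002563919353667471)]) [[0.4985 0.07   0.058 ]]
divRear (array([0.4865, 0.0245, 0.0587]), [np.float64(9.185938722071188e-05), np.float64(9.185938722068186e-05)]) [[0.4857 0.0247 0.06  ]]
divFront (array([0.4101, 0.0312, 0.0592]), [np.float64(0.00047208354737312706), np.float64(0.0004720835473731378)]) [[0.4095 0.0316 0.06  ]]
plLrear (array([ 0.4966, -0.0222,  0.058 ]), [np.float64(0.00030409932469363277), np.float64(0.00030409932469366356)]) [[ 0.4963 -0.022   0.058 ]]
plRrear (array([0.5029, 0.0703, 0.0573]), [np.float64(0.00022144013341952393), np.float64(0.00022144013341963381)]) [[0.5026 0.0701 0.058 ]]
```

```bash
cat > mv.py <<'E'
from h import *
import sys
def delta(tpos,yawz,tilt=0):
    """target: tool x down (tilt about jaw axis), tool z at angle yawz deg"""
    p,r=pose();R=Ro.from_euler("xyz",r)
    a=np.radians(yawz);z=np.array([np.cos(a),np.sin(a),0]);x=np.array([0,0,-1.]);y=np.cross(z,x)
    Rt=Ro.from_matrix(np.c_[x,y,z]);
    Rt=Ro.from_rotvec(z*tilt)*Rt
    print("dxyz mm",((np.array(tpos)-p)*1e3).round(1),"dr",(Rt*R.inv()).as_rotvec().round(4))
if __name__=="__main__": delta([float(v) for v in sys.argv[1:4]],float(sys.argv[4]))
E
python3 mv.py .4548 .0275 .040 85.5
```

```text
dxyz mm [  62.3  -19.4 -183.1] dr [-0.0021  0.0058  0.0198]
```

Call:
servo_tool(
  series=[
    {"xyz": [31, -10, -30], "dr": [0, 0.006, 0.02], "jaw": 0.2},
    {"xyz": [62, -19, -60], "dr": [-0.002, 0.006, 0.02], "jaw": 0.2},
    {"xyz": [62, -19, -90], "dr": [-0.002, 0.006, 0.02], "jaw": 0.2},
    {"xyz": [62, -19, -110], "dr": [-0.002, 0.006, 0.02], "jaw": 0.2},
    {"xyz": [62, -19, -110], "dr": [-0.002, 0.006, 0.02], "jaw": 0.2},
    {"xyz": [62, -19, -110], "dr": [-0.002, 0.006, 0.02], "jaw": 0.2},
  ],
)

```text
clock: 3.3
position: [0.4546, 0.0289, 0.1125]
tcp_rot: [1.835, 1.568, -2.954]
wrist_force: [-0.1, 0.3, 0.2]
gripper_width: 0.599
```

```bash
python3 - <<'E'
from h import *
p,im=shot("wrist","pics/w4.png");print(p,arm.get_obs()["wrist_force"])
E
python3 mv.py .4548 .0275 .040 85.5
```

```text
(array([0.4546, 0.0289, 0.1125]), array([ 1.8348,  1.568 , -2.9543])) [-0.4108  0.7623  1.1801]
dxyz mm [ -0.4  -1.4 -73.6] dr [-0.0001 -0.0004 -0.0017]
```

View pics/w4.png

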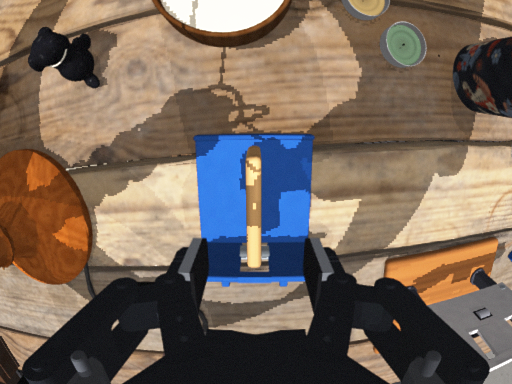

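The divider (column ≈255) sits centred between the fingers (206 and 307). Lowering.

Call:
servo_tool(
  series=[
    {"xyz": [0, -1, -30], "dr": [0, 0, 0], "jaw": 0.2},
    {"xyz": [0, -1, -60], "dr": [0, 0, 0], "jaw": 0.2},
    {"xyz": [0, -1, -73], "dr": [0, 0, 0], "jaw": 0.2},
    {"xyz": [0, -1, -73], "dr": [0, 0, 0], "jaw": 0.2},
    {"xyz": [0, -1, -73], "dr": [0, 0, 0], "jaw": 0.2},
    {"xyz": [0, -1, -73], "dr": [0, 0, 0], "jaw": 0.2},
  ],
)

```text
clock: 3.85
position: [0.4566, 0.0284, 0.0423]
tcp_rot: [-1.117, 1.568, 0.377]
wrist_force: [-0.2, 0.1, 0.4]
gripper_width: 0.598
```

Call:
servo_tool(
  series=[
    {"xyz": [0, 0, 0], "dr": [0, 0, 0], "jaw": -0.4},
    {"xyz": [0, 0, 0], "dr": [0, 0, 0], "jaw": -1},
    {"xyz": [0, 0, 0], "dr": [0, 0, 0], "jaw": -1},
    {"xyz": [0, 0, 0], "dr": [0, 0, 0], "jaw": -1},
    {"xyz": [0, 0, 0], "dr": [0, 0, 0], "jaw": -1},
    {"xyz": [0, 0, 0], "dr": [0, 0, 0], "jaw": -1},
    {"xyz": [0, 0, 0], "dr": [0, 0, 0], "jaw": -1},
    {"xyz": [0, 0, 0], "dr": [0, 0, 0], "jaw": -1},
  ],
)

```text
clock: 4.52
position: [0.4572, 0.0285, 0.0433]
tcp_rot: [-1.132, 1.567, 0.363]
wrist_force: [-2.7, 0.5, 12.3]
gripper_width: 0.111
```

```bash
python3 - <<'E'
from h import *
o=arm.get_obs();R=Ro.from_euler("xyz",o["tcp_rot"]).as_matrix();z=R[:,2]
print(o["position"],"z ang",np.degrees(np.arctan2(z[1],z[0])),R,o["gripper_width"],o["wrist_force"])
p,im=shot("wrist","pics/w5.png")
E
```

```text
[0.4572 0.0285 0.0433] z ang 85.62089671205226 [[ 0.0039 -0.9971  0.0764]
 [ 0.0015  0.0764  0.9971]
 [-1.     -0.0038  0.0018]] 0.11051387641777845 [-2.6589  0.5022 12.34  ]
```

View pics/w5.png

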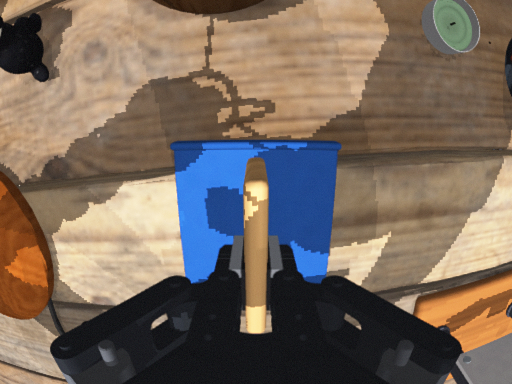

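Call:
servo_tool(
  series=[
    {"xyz": [0, 0, 10], "dr": [0, 0, 0], "jaw": -1},
    {"xyz": [0, 0, 30], "dr": [0, 0, 0], "jaw": -1},
    {"xyz": [0, 0, 55], "dr": [0, 0, 0], "jaw": -1},
    {"xyz": [-10, 15, 80], "dr": [0, 0, 0.01], "jaw": -1},
    {"xyz": [-20, 40, 92], "dr": [0, 0, 0.03], "jaw": -1},
    {"xyz": [-20, 70, 92], "dr": [0, 0, 0.05], "jaw": -1},
    {"xyz": [-10, 100, 92], "dr": [0, 0, 0.07], "jaw": -1},
    {"xyz": [0, 130, 92], "dr": [0, 0, 0.09], "jaw": -1},
    {"xyz": [10, 155, 90], "dr": [0, 0, 0.1], "jaw": -1},
    {"xyz": [18, 178, 86], "dr": [0, 0, 0.108], "jaw": -1},
    {"xyz": [24, 190, 82], "dr": [0, 0, 0.108], "jaw": -1},
    {"xyz": [24, 194, 79], "dr": [0, 0, 0.108], "jaw": -1},
    {"xyz": [24, 194, 79], "dr": [0, 0, 0.108], "jaw": -1},
    {"xyz": [24, 194, 79], "dr": [0, 0, 0.108], "jaw": -1},
  ],
)

```text
clock: 5.73
position: [0.4805, 0.2208, 0.1219]
tcp_rot: [-1.442, 1.568, 0.159]
wrist_force: [0.6, -0.2, -1.6]
gripper_width: 0.111
```

```bash
python3 - <<'E'
from h import *
o=arm.get_obs();R=Ro.from_euler("xyz",o["tcp_rot"]).as_matrix();z=R[:,2]
print(o["position"],"z ang",np.degrees(np.arctan2(z[1],z[0])),R,o["gripper_width"],o["wrist_force"],o["wrist_torque"])
for n in ["wrist","scene","top"]:
    p,im=shot(n,f"pics/{n}6.png")
    if n=="scene":cv2.imwrite("pics/s6.png",cv2.resize(im[120:240,150:310],(800,600),interpolation=cv2.INTER_CUBIC))
    if n=="top":cv2.imwrite("pics/t6.png",cv2.resize(im[130:250,90:250],(800,600),interpolation=cv2.INTER_CUBIC))
E
```

```text
[0.4805 0.2208 0.1219] z ang 91.73510908633388 [[ 0.0023 -0.9995 -0.0303]
 [ 0.0004 -0.0303  0.9995]
 [-1.     -0.0023  0.0003]] 0.11091639402717925 [ 0.6005 -0.1725 -1.6163] [-0.0325  0.0692  0.0159]
```

View pics/wrist6.png

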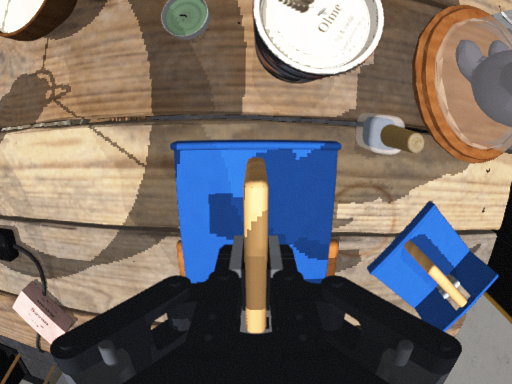

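View pics/s6.png

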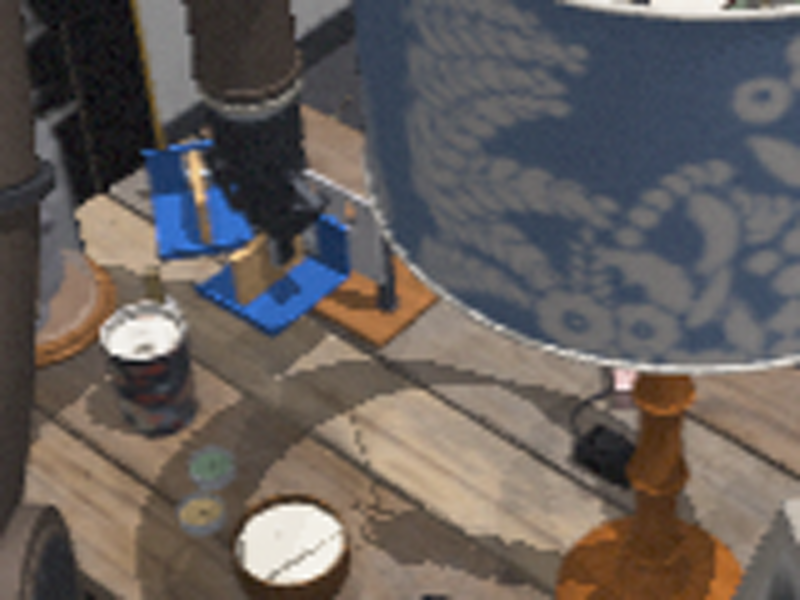

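View pics/t6.png

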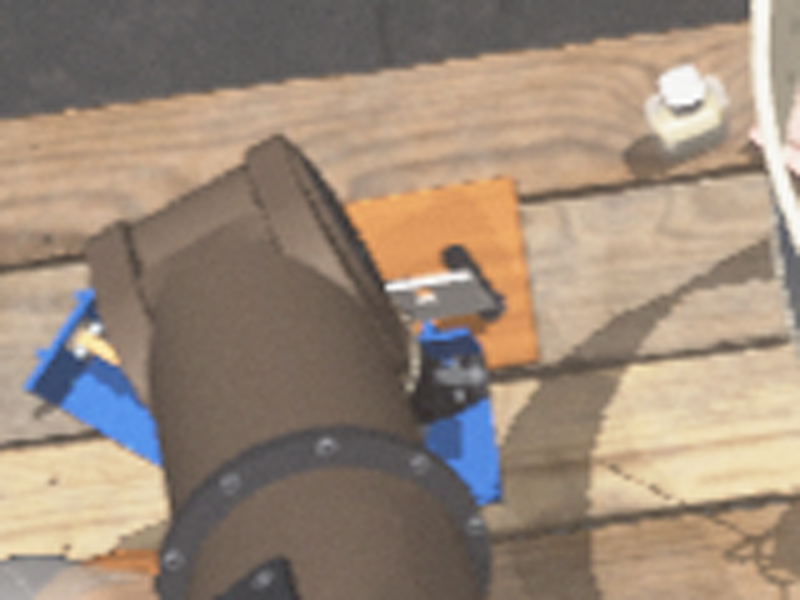

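Call:
servo_tool(
  series=[
    {"xyz": [6, 1.2, 0.6], "dr": [0, 0, 0], "jaw": -1},
    {"xyz": [12, 1.5, 0.6], "dr": [0, 0, 0], "jaw": -1},
    {"xyz": [17, 1.8, 0.6], "dr": [0, 0, 0], "jaw": -1},
    {"xyz": [19, 1.8, 0.6], "dr": [0, 0, 0], "jaw": -1},
    {"xyz": [19, 1.8, 0.6], "dr": [0, 0, 0], "jaw": -1},
    {"xyz": [19, 1.8, 0.6], "dr": [0, 0, 0], "jaw": -1},
  ],
)

```text
clock: 6.38
position: [0.5001, 0.2226, 0.123]
tcp_rot: [-1.238, 1.567, 0.362]
wrist_force: [-0.1, 0.5, -1.4]
gripper_width: 0.113
```

```bash
cat > chk.py <<'E'
from h import *
o=arm.get_obs();R=Ro.from_euler("xyz",o["tcp_rot"]).as_matrix();z=R[:,2]
d=o["position"]-np.array([.554,.2243,.096]);a=np.radians(1.8)
print("clk",o["clock"],"tcp",o["position"],"gap(if x-42.7) %.1f lat %.1f lb_z-edge %.1f"%(-1e3*(d[0]*np.cos(a)+d[1]*np.sin(a))-42.7,1e3*(-d[0]*np.sin(a)+d[1]*np.cos(a)),1e3*d[2]+0.7),"yaw %.2f tilt %s"%(np.degrees(np.arctan2(z[1],z[0]))-90,R[:2,0].round(4)),"F",o["wrist_force"],"M",o["wrist_torque"])
E
python3 chk.py; python3 - <<'E'
from h import *
p,im=shot("wrist","pics/w7.png")
p,im=shot("scene","pics/s7.png")
cv2.imwrite("pics/s7c.png",cv2.resize(im[145:205,180:260],(800,600),interpolation=cv2.INTER_CUBIC))
E
```

```text
clk 6.3833 tcp [0.5001 0.2226 0.123 ] gap(if x-42.7) 11.2 lat -0.0 lb_z-edge 27.7 yaw 1.68 tilt [0.0033 0.0013] F [-0.0586  0.4874 -1.4395] M [ 0.0009 -0.0247 -0.0411]
```

View pics/s7c.png

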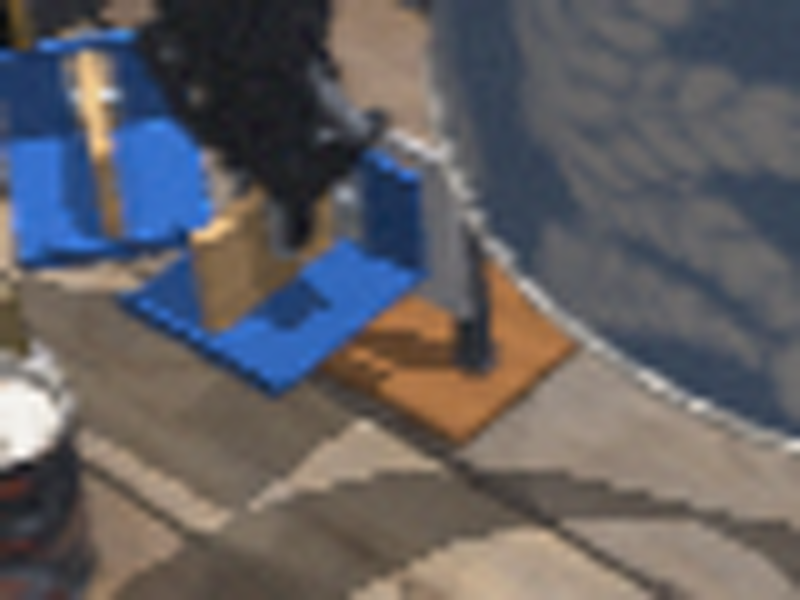

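Call:
servo_tool(
  series=[
    {"xyz": [1, 0, -0.2], "dr": [0, 0, 0], "jaw": -1},
    {"xyz": [2, 0.1, -0.2], "dr": [0, 0, 0], "jaw": -1},
    {"xyz": [3, 0.1, -0.2], "dr": [0, 0, 0], "jaw": -1},
    {"xyz": [3.5, 0.1, -0.2], "dr": [0, 0, 0], "jaw": -1},
    {"xyz": [4, 0.1, -0.2], "dr": [0, 0, 0], "jaw": -1},
    {"xyz": [4, 0.1, -0.2], "dr": [0, 0, 0], "jaw": -1},
  ],
)

```text
clock: 6.98
position: [0.5039, 0.2228, 0.1228]
tcp_rot: [-1.227, 1.567, 0.374]
wrist_force: [-0.1, 0.0, -1.5]
gripper_width: 0.108
```

```bash
python3 chk.py
```

```text
clk 6.9833 tcp [0.5039 0.2228 0.1228] gap(if x-42.7) 7.4 lat 0.1 lb_z-edge 27.5 yaw 1.70 tilt [0.0032 0.0013] F [-0.0529  0.0419 -1.5333] M [-0.0348  0.0388 -0.0087]
```

Call:
servo_tool(
  series=[
    {"xyz": [0.7, 0, 0], "dr": [0, 0, 0], "jaw": -1},
    {"xyz": [1.4, 0, 0], "dr": [0, 0, 0], "jaw": -1},
    {"xyz": [2, 0.1, 0], "dr": [0, 0, 0], "jaw": -1},
    {"xyz": [2.6, 0.1, 0], "dr": [0, 0, 0], "jaw": -1},
    {"xyz": [3.2, 0.1, 0], "dr": [0, 0, 0], "jaw": -1},
    {"xyz": [3.2, 0.1, 0], "dr": [0, 0, 0], "jaw": -1},
  ],
)

```text
clock: 7.48
position: [0.5073, 0.2229, 0.1228]
tcp_rot: [-1.248, 1.567, 0.352]
wrist_force: [0.9, 0.2, -1.0]
gripper_width: 0.104
```

```bash
python3 chk.py
```

```text
clk 7.4833 tcp [0.5073 0.2229 0.1228] gap(if x-42.7) 4.1 lat 0.0 lb_z-edge 27.5 yaw 1.70 tilt [0.0033 0.0012] F [ 0.8747  0.2133 -1.0258] M [ 0.0543 -0.0127 -0.0195]
```

Call:
servo_tool(
  series=[
    {"xyz": [0.6, 0, 0], "dr": [0, 0, 0], "jaw": -1},
    {"xyz": [1.2, 0, 0], "dr": [0, 0, 0], "jaw": -1},
    {"xyz": [1.8, 0.1, 0], "dr": [0, 0, 0], "jaw": -1},
    {"xyz": [2.4, 0.1, 0], "dr": [0, 0, 0], "jaw": -1},
    {"xyz": [2.8, 0.1, 0], "dr": [0, 0, 0], "jaw": -1},
    {"xyz": [2.8, 0.1, 0], "dr": [0, 0, 0], "jaw": -1},
  ],
)

```text
clock: 7.98
position: [0.51, 0.223, 0.1227]
tcp_rot: [-1.239, 1.567, 0.361]
wrist_force: [-0.2, -0.0, -1.6]
gripper_width: 0.108
```

```bash
python3 chk.py
```

```text
clk 7.9833 tcp [0.51   0.223  0.1227] gap(if x-42.7) 1.3 lat 0.0 lb_z-edge 27.4 yaw 1.69 tilt [0.0031 0.0012] F [-0.1981 -0.0169 -1.5687] M [-0.0272  0.0185 -0.0045]
```

Call:
servo_tool(
  series=[
    {"xyz": [0.4, 0, 0], "dr": [0, 0, 0], "jaw": -1},
    {"xyz": [0.8, 0, 0], "dr": [0, 0, 0], "jaw": -1},
    {"xyz": [1.2, 0, 0], "dr": [0, 0, 0], "jaw": -1},
    {"xyz": [1.2, 0, 0], "dr": [0, 0, 0], "jaw": -1},
  ],
)

```text
clock: 8.32
position: [0.5102, 0.2229, 0.1225]
tcp_rot: [-1.028, 1.569, 0.573]
wrist_force: [-5.0, 0.2, 0.8]
gripper_width: 0.108
```

```bash
python3 chk.py
```

```text
clk 8.3167 tcp [0.5102 0.2229 0.1225] gap(if x-42.7) 1.2 lat -0.0 lb_z-edge 27.2 yaw 1.72 tilt [0.0012 0.0008] F [-5.0491  0.1501  0.7954] M [-0.1325  0.864   0.1379]
```

Call:
servo_tool(
  series=[
    {"xyz": [-0.2, 0, -0.7], "dr": [0, 0, 0], "jaw": -1},
    {"xyz": [-0.2, 0, -1.4], "dr": [0, 0, 0], "jaw": -1},
    {"xyz": [-0.2, 0, -2.1], "dr": [0, 0, 0], "jaw": -1},
    {"xyz": [-0.2, 0, -2.8], "dr": [0, 0, 0], "jaw": -1},
    {"xyz": [-0.2, 0, -3.2], "dr": [0, 0, 0], "jaw": -1},
    {"xyz": [-0.2, 0, -3.2], "dr": [0, 0, 0], "jaw": -1},
  ],
)

```text
clock: 8.82
position: [0.5101, 0.2229, 0.1192]
tcp_rot: [-1.051, 1.569, 0.55]
wrist_force: [-0.1, 0.2, -1.1]
gripper_width: 0.107
```

```bash
python3 chk.py
```

```text
clk 8.8167 tcp [0.5101 0.2229 0.1192] gap(if x-42.7) 1.3 lat 0.0 lb_z-edge 23.9 yaw 1.72 tilt [0.0012 0.0008] F [-0.068   0.202  -1.1328] M [0.04   0.1536 0.0494]
```

Call:
servo_tool(
  series=[
    {"xyz": [0, 0, -0.6], "dr": [0, 0, 0], "jaw": -1},
    {"xyz": [0, 0, -1.2], "dr": [0, 0, 0], "jaw": -1},
    {"xyz": [0, 0, -1.8], "dr": [0, 0, 0], "jaw": -1},
    {"xyz": [0, 0, -2.4], "dr": [0, 0, 0], "jaw": -1},
    {"xyz": [0, 0, -3], "dr": [0, 0, 0], "jaw": -1},
    {"xyz": [0, 0, -3], "dr": [0, 0, 0], "jaw": -1},
  ],
)

```text
clock: 9.32
position: [0.5091, 0.223, 0.1162]
tcp_rot: [0.6, 1.57, 2.201]
wrist_force: [-4.7, 0.3, 3.5]
gripper_width: 0.109
```

```bash
python3 chk.py
```

```text
clk 9.3167 tcp [0.5091 0.223  0.1162] gap(if x-42.7) 2.3 lat 0.1 lb_z-edge 20.9 yaw 1.73 tilt [-0.0005  0.0007] F [-4.7029  0.2504  3.5192] M [0.0264 1.0398 0.0526]
```

Call:
servo_tool(
  series=[
    {"xyz": [0.5, 0, -0.8], "dr": [0, 0, 0], "jaw": -1},
    {"xyz": [0.5, 0, -1.4], "dr": [0, 0, 0], "jaw": -1},
    {"xyz": [0.5, 0, -2], "dr": [0, 0, 0], "jaw": -1},
    {"xyz": [0.5, 0, -2.6], "dr": [0, 0, 0], "jaw": -1},
    {"xyz": [0.5, 0, -3.2], "dr": [0, 0, 0], "jaw": -1},
  ],
)

```text
clock: 9.73
position: [0.5087, 0.2231, 0.1131]
tcp_rot: [1.178, 1.569, 2.78]
wrist_force: [-4.7, -0.2, 5.0]
gripper_width: 0.107
```

```bash
python3 chk.py
```

```text
clk 9.7333 tcp [0.5087 0.2231 0.1131] gap(if x-42.7) 2.6 lat 0.3 lb_z-edge 17.8 yaw 1.76 tilt [-0.0018  0.0007] F [-4.67   -0.1979  5.0181] M [-0.0387  1.0354  0.0711]
```

Call:
servo_tool(
  series=[
    {"xyz": [0.3, 0, -0.8], "dr": [0, 0, 0], "jaw": -1},
    {"xyz": [0.3, 0, -1.6], "dr": [0, 0, 0], "jaw": -1},
    {"xyz": [0.3, 0, -2.4], "dr": [0, 0, 0], "jaw": -1},
    {"xyz": [0.3, 0, -3.2], "dr": [0, 0, 0], "jaw": -1},
    {"xyz": [0.3, 0, -4], "dr": [0, 0, 0], "jaw": -1},
  ],
)

```text
clock: 10.15
position: [0.5087, 0.2232, 0.1092]
tcp_rot: [1.211, 1.568, 2.812]
wrist_force: [-3.7, 0.3, 4.0]
gripper_width: 0.108
```

```bash
python3 chk.py;  python3 - <<'E'
from h import *
p,im=shot("wrist","pics/w8.png")
E
```

```text
clk 10.15 tcp [0.5087 0.2232 0.1092] gap(if x-42.7) 2.6 lat 0.3 lb_z-edge 13.9 yaw 1.77 tilt [-0.0023  0.0008] F [-3.7261  0.3476  4.0181] M [-0.0325  0.832   0.1175]
```

View pics/w8.png

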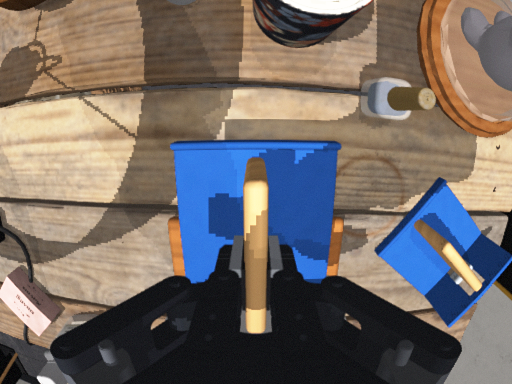

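Call:
servo_tool(
  series=[
    {"xyz": [0.3, 0, -0.8], "dr": [0, 0.001, 0], "jaw": -1},
    {"xyz": [0.3, 0, -1.6], "dr": [0, 0.001, 0], "jaw": -1},
    {"xyz": [0.3, 0, -2.4], "dr": [0, 0.001, 0], "jaw": -1},
    {"xyz": [0.3, 0, -3.2], "dr": [0, 0.001, 0], "jaw": -1},
    {"xyz": [0.3, 0, -4], "dr": [0, 0.001, 0], "jaw": -1},
    {"xyz": [0.3, 0, -4.8], "dr": [0, 0.001, 0], "jaw": -1},
    {"xyz": [0.3, 0, -5.6], "dr": [0, 0.001, 0], "jaw": -1},
  ],
)

```text
clock: 10.78
position: [0.5088, 0.2232, 0.1032]
tcp_rot: [1.397, 1.567, 2.999]
wrist_force: [-4.4, -0.9, 4.2]
gripper_width: 0.108
```

```bash
python3 chk.py
```

```text
clk 10.7833 tcp [0.5088 0.2232 0.1032] gap(if x-42.7) 2.5 lat 0.3 lb_z-edge 7.9 yaw 1.77 tilt [-0.0039  0.0006] F [-4.406  -0.8733  4.167 ] M [-0.0187  0.9045  0.0828]
```

Call:
servo_tool(
  series=[
    {"xyz": [0.3, 0, -0.8], "dr": [0, -0.001, 0], "jaw": -1},
    {"xyz": [0.3, 0, -1.6], "dr": [0, -0.002, 0], "jaw": -1},
    {"xyz": [0.3, 0, -2.4], "dr": [0, -0.002, 0], "jaw": -1},
    {"xyz": [0.3, 0, -3.2], "dr": [0, -0.002, 0], "jaw": -1},
    {"xyz": [0.3, 0, -4], "dr": [0, -0.002, 0], "jaw": -1},
    {"xyz": [0.3, 0, -4.8], "dr": [0, -0.002, 0], "jaw": -1},
  ],
)

```text
clock: 11.28
position: [0.5089, 0.223, 0.098]
tcp_rot: [1.443, 1.569, 3.045]
wrist_force: [-2.9, 0.4, -2.6]
gripper_width: 0.105
```

```bash
python3 chk.py
```

```text
clk 11.2833 tcp [0.5089 0.223  0.098 ] gap(if x-42.7) 2.4 lat 0.1 lb_z-edge 2.7 yaw 1.77 tilt [-0.0022  0.0002] F [-2.8739  0.4361 -2.6437] M [ 0.0016  0.6713 -0.0234]
```

Call:
servo_tool(
  series=[
    {"xyz": [0.3, 0, -0.5], "dr": [0, 0, 0], "jaw": -1},
    {"xyz": [0.3, 0, -1], "dr": [0, 0, 0], "jaw": -1},
    {"xyz": [0.3, 0, -1.5], "dr": [0, 0, 0], "jaw": -1},
    {"xyz": [0.3, 0, -2], "dr": [0, 0, 0], "jaw": -1},
    {"xyz": [0.3, 0, -2.5], "dr": [0, 0, 0], "jaw": -1},
  ],
)

```text
clock: 11.7
position: [0.5101, 0.2231, 0.0958]
tcp_rot: [0.755, 1.57, 2.356]
wrist_force: [-1.3, -0.4, 2.7]
gripper_width: 0.111
```

```bash
python3 chk.py
```

```text
clk 11.7 tcp [0.5101 0.2231 0.0958] gap(if x-42.7) 1.3 lat 0.2 lb_z-edge 0.5 yaw 1.75 tilt [-0.0007  0.0007] F [-1.2605 -0.4072  2.687 ] M [-0.1863  0.1079 -0.0369]
```

Call:
servo_tool(
  series=[
    {"xyz": [0, 0, -0.4], "dr": [0, 0, 0], "jaw": -1},
    {"xyz": [0, 0, -0.8], "dr": [0, 0, 0], "jaw": -1},
    {"xyz": [0, 0, -1.2], "dr": [0, 0, 0], "jaw": -1},
    {"xyz": [0, 0, -1.2], "dr": [0, 0, 0], "jaw": -1},
  ],
)

```text
clock: 12.03
position: [0.5101, 0.2231, 0.0955]
tcp_rot: [0.355, 1.57, 1.957]
wrist_force: [-6.9, -1.5, 10.1]
gripper_width: 0.108
```

```bash
python3 chk.py
```

```text
clk 12.0333 tcp [0.5101 0.2231 0.0955] gap(if x-42.7) 1.2 lat 0.2 lb_z-edge 0.2 yaw 1.76 tilt [-0.0004  0.0011] F [-6.8775 -1.5468 10.0723] M [-0.4048  0.7534  0.0397]
```

Call:
servo_tool(
  series=[
    {"xyz": [0, 0, 0.2], "dr": [0, 0, 0], "jaw": -1},
    {"xyz": [0, 0, 0.2], "dr": [0, 0, 0], "jaw": -1},
    {"xyz": [0, 0, 0.2], "dr": [0, 0, 0], "jaw": -1},
  ],
)

```text
clock: 12.28
position: [0.5101, 0.2231, 0.0958]
tcp_rot: [0.169, 1.57, 1.771]
wrist_force: [-2.0, 0.2, 2.1]
gripper_width: 0.105
```

```bash
python3 chk.py
```

```text
clk 12.2833 tcp [0.5101 0.2231 0.0958] gap(if x-42.7) 1.2 lat 0.2 lb_z-edge 0.5 yaw 1.76 tilt [-0.0002  0.0012] F [-1.9825  0.2067  2.072 ] M [-0.093   0.4626  0.0222]
```

Low residual load. Opening, then straight up.

Call:
servo_tool(
  series=[
    {"xyz": [0, 0, 0], "dr": [0, 0, 0], "jaw": -0.6},
    {"xyz": [0, 0, 0], "dr": [0, 0, 0], "jaw": -0.3},
    {"xyz": [0, 0, 0], "dr": [0, 0, 0], "jaw": 0.0},
    {"xyz": [0, 0, 0], "dr": [0, 0, 0], "jaw": 0.2},
    {"xyz": [0, 0, 0], "dr": [0, 0, 0], "jaw": 0.2},
    {"xyz": [0, 0, 0], "dr": [0, 0, 0], "jaw": 0.2},
  ],
)

```text
clock: 12.78
position: [0.5102, 0.2231, 0.0958]
tcp_rot: [0.075, 1.57, 1.676]
wrist_force: [0.4, -0.2, -0.5]
gripper_width: 0.601
```

Call:
servo_tool(
  series=[
    {"xyz": [0, 0, 15], "dr": [0, 0, 0], "jaw": 0.2},
    {"xyz": [0, 0, 40], "dr": [0, 0, 0], "jaw": 0.2},
    {"xyz": [-15, 0, 70], "dr": [0, 0, 0], "jaw": 0.4},
    {"xyz": [-30, 0, 100], "dr": [0, 0, 0], "jaw": 1},
    {"xyz": [-40, 0, 120], "dr": [0, 0, 0], "jaw": 1},
    {"xyz": [-40, 0, 120], "dr": [0, 0, 0], "jaw": 1},
    {"xyz": [-40, 0, 120], "dr": [0, 0, 0], "jaw": 1},
    {"xyz": [-40, 0, 120], "dr": [0, 0, 0], "jaw": 1},
  ],
)

```text
clock: 13.45
position: [0.4702, 0.223, 0.2154]
tcp_rot: [0.101, 1.57, 1.703]
wrist_force: [0.2, -0.2, -0.6]
gripper_width: 1.0
```

```bash
python3 chk.py; python3 - <<'E'
from h import *
p,im=shot("wrist","pics/w9.png");print(p)
cv2.imwrite("pics/w9c.png",cv2.resize(im[170:320,155:355],(800,600),interpolation=cv2.INTER_CUBIC))
p,im=shot("scene","pics/s9.png")
cv2.imwrite("pics/s9c.png",cv2.resize(im[130:220,140:260],(800,600),interpolation=cv2.INTER_CUBIC))
E
```

```text
clk 13.45 tcp [0.4702 0.223  0.2154] gap(if x-42.7) 41.1 lat 1.4 lb_z-edge 120.1 yaw 1.76 tilt [-0.0002  0.0011] F [ 0.1923 -0.1859 -0.5968] M [ 0.0044 -0.0461 -0.0362]
(array([0.4702, 0.223 , 0.2154]), array([0.1012, 1.5696, 1.7027]))
```

View pics/w9c.png

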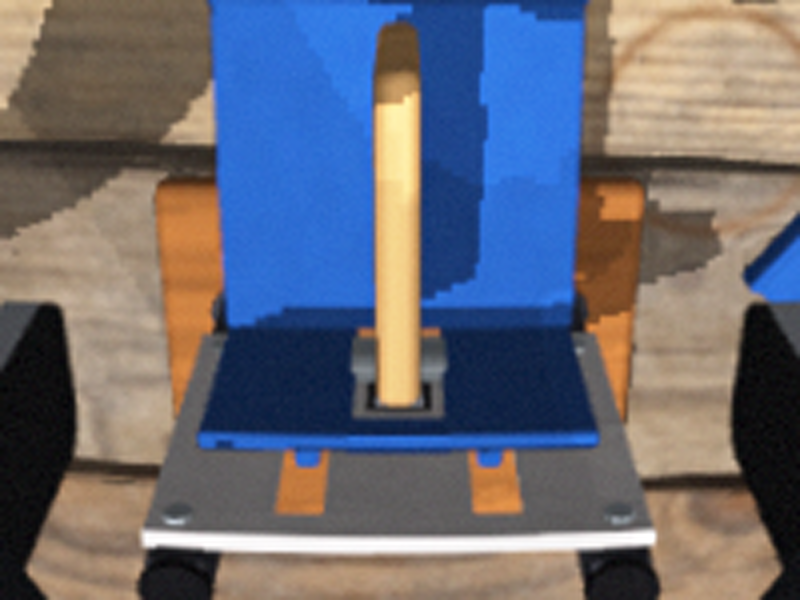

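View pics/s9c.png

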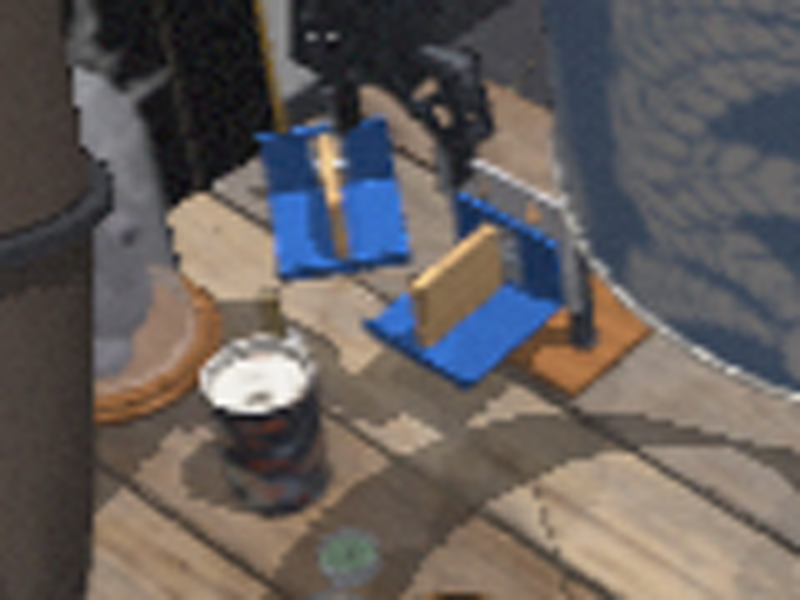

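```bash
python3 - <<'E'
from h import *
p=np.load("pics/w9.npy");a=np.radians(1.8);n=np.array([np.cos(a),np.sin(a),0]);c=np.array([.554,.2243,.096])
for nm,q in dict(plL=(200,447),plR=(598,443),top_L=(143,532),top_R=(655,530),slotTopL=(300,513),slotTopR=(497,512),divTopRear=(400,405)).items():
    o,d=ray("wrist",[(q[0]+.5)/4-.5+155,(q[1]+.5)/4-.5+170],p);d=d[0]
    X=o+d*((c-o)@n-(.013 if nm[0]=='d' else 0))/(d@n);print(nm,X)
E
```

```text
plL [0.5555 0.1767 0.1053]
plR [0.5525 0.272  0.1036]
top_L [0.5557 0.1692 0.1394]
top_R [0.5523 0.2795 0.1387]
slotTopL [0.5547 0.2027 0.1306]
slotTopR [0.5533 0.2457 0.1302]
divTopRear [0.541  0.2241 0.1056]
```

Call:
servo_tool(
  series=[
    {"xyz": [15, 0, 35], "dr": [0, 0, 0], "jaw": 1},
    {"xyz": [30, 0, 65], "dr": [0, 0, 0], "jaw": 1},
    {"xyz": [40, 0, 65], "dr": [0, 0, 0], "jaw": 1},
    {"xyz": [40, 0, 65], "dr": [0, 0, 0], "jaw": 1},
    {"xyz": [40, 0, 65], "dr": [0, 0, 0], "jaw": 1},
  ],
)

```text
clock: 13.97
position: [0.5101, 0.2224, 0.2783]
tcp_rot: [1.897, 1.568, -2.786]
wrist_force: [-0.5, 1.0, 0.0]
gripper_width: 1.001
```

```bash
python3 - <<'E'
from h import *
p,im=shot("wrist","pics/w10.png");print(p)
cv2.imwrite("pics/w10c.png",cv2.resize(im[155:260,195:335],(800,600),interpolation=cv2.INTER_CUBIC))
im=cv2.imread("pics/w9.png");cv2.imwrite("pics/w9d.png",cv2.resize(im[245:320,200:300],(800,600),interpolation=cv2.INTER_CUBIC))
E
```

```text
(array([0.5101, 0.2224, 0.2783]), array([ 1.8973,  1.5676, -2.7857]))
```

View pics/w10c.png

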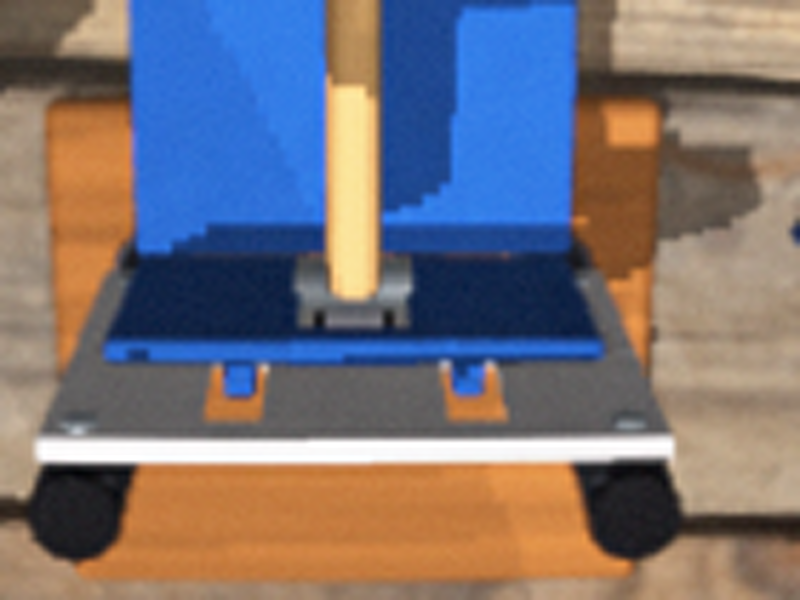

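View pics/w9d.png

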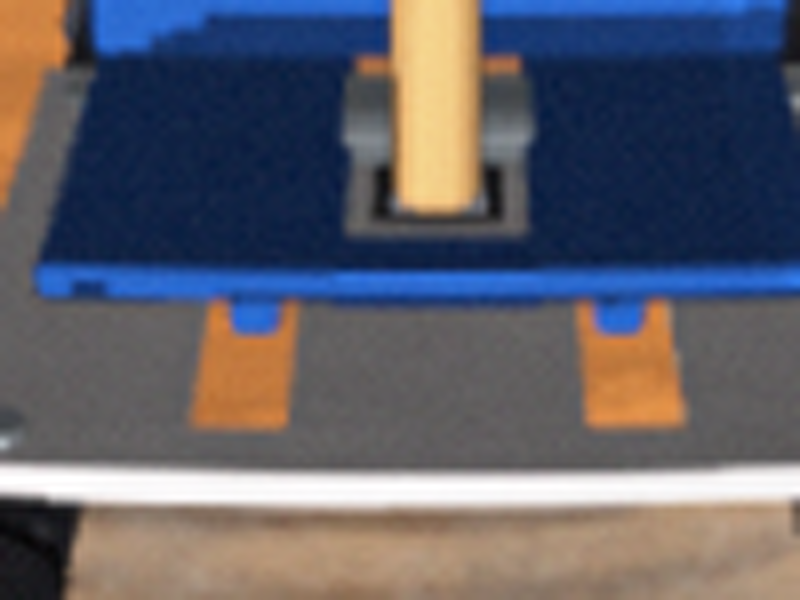

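```bash
python3 - <<'E'
from h import *
p9=np.load("pics/w9.npy");p10=np.load("pics/w10.npy")
def R(q,s,o,p):
    o_,d=ray("wrist",[(q[0]+.5)/s-.5+o[0],(q[1]+.5)/s-.5+o[1]],p);return o_,d[0]
A={'plL rear':((200,448),(105,360)),'plR rear':((598,446),(603,358)),'plL front':((202,433),(107,342)),'plR front':((597,430),(602,340)),
'topL':((143,531),(36,437)),'topR':((655,530),(672,436)),'slotL ul':((276,513),(205,420)),'slotR ur':((521,512),(507,419)),
'divRear':((400,405),(353,297))}
for k,(a,b) in A.items(): print(k,*tri([R(a,4,(155,170),p9),R(b,40/7,(195,155),p10)]))
E
```

```text
plL rear [0.5509 0.1779 0.1124] [np.float64(0.00016356401948547554), np.float64(0.00016356401948545881)]
plR rear [0.548  0.2704 0.1116] [np.float64(7.441877903544958e-05), np.float64(7.441877903548582e-05)]
plL front [0.5482 0.178  0.11  ] [np.float64(0.00023564526157031465), np.float64(0.00023564526157030132)]
plR front [0.5457 0.2704 0.1082] [np.float64(0.00012199636319979628), np.float64(0.00012199636319990238)]
topL [0.5542 0.1696 0.141 ] [np.float64(7.834296505062641e-05), np.float64(7.834296505068283e-05)]
topR [0.551  0.2789 0.1404] [np.float64(0.00011080245023942643), np.float64(0.00011080245023941671)]
slotL ul [0.5535 0.1978 0.1326] [np.float64(0.00022700683550056674), np.float64(0.00022700683550051884)]
slotR ur [0.552  0.2508 0.1319] [np.float64(3.978817597589744e-05), np.float64(3.978817597601458e-05)]
divRear [0.5372 0.2237 0.1118] [np.float64(0.00027361459058611125), np.float64(0.00027361459058614643)]
```

```bash
python3 - <<'E'
from h import *
print(arm.get_obs()["joint_vel"].round(3)); print(arm.finish_job())
E
```

```text
[-0.005 -0.007 -0.007  0.016  0.002  0.002 -0.002]
the job is handed in; nothing more can be done
None
```

I gripped the blue ledge nearest the base by its divider and pushed its hooks through both slots until the back plate met the strip (about 5 N). I then pressed it down 27 mm past the catch to the firm stop, let go and moved clear. The job was handed in at about 14 s of the 72 s.

**Catch:** the resistance while pressing was 4–5 N. It then reversed to about −2.6 N as the bar passed the roller, the ledge sprang back against the strip, and it met a firm stop at about 10 N at the wrist. I did not see the roller itself, which was hidden behind the divider, and I did not tug on the ledge to test the lock.

**Final two-view check:** the plate top lies 29 mm below the strip top, as it should when home. Both hooks are in the slots, and the ledge is square and centred in the pictures.

**Check that disagreed:** the same pictures put the back plate about 2.4–3 mm off the strip, with an error of roughly 1–2 mm. The limit is 3.5 mm. By feel the plate was against the strip, and the hooks allow only 1.5 mm of play, so I took the picture reading as measurement error.

**Other wares:** I saw no contact with or movement of them, but I did not measure their positions again at the end.

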